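# Roll the model fuel tank up to its stop and close the keeper

## Robot

A 6-joint arm with a two-finger parallel gripper is mounted at the origin on the work surface. World frame = base frame: x ahead of the robot, y to its left, z up, the work surface at z = 0. Lengths are in m, angles in rad, forces in N, time in s.
With the tool pointing down it reaches from about 0.375 to 0.9 m from the base axis. Payload 3.1 kg.
Tool frame: the origin (TCP) lies midway between the tips of the shut fingers; the grasp point (between the pads) lies 19 mm behind it; z points along the fingers, y is the direction in which the jaws open and shut (so a half turn about z gives the same grasp; the last joint's range is limited). The gripper opens to 87 mm and grips with 3 to 60 N. Pads are 19 mm wide; open, the fingers measure 117 mm over their backs; the gripper's body (75 mm by 190 mm) begins 51 mm behind the grasp point.
Start: joints at [-0.178, 0.527, 1.433, -0, 1.181, -0.178], TCP at [0.625, 0, 0.223] pointing down, gripper open.
Joint ranges: [-3.08, 3.08], [-0.75, 2.2], [0.22, 2.44], [-1.43, 4.57], [0, 2.65], [-2.85, 2.85]. Speed limits (rad/s): [2.79, 2.79, 3.14, 3.14, 3.14, 3.14].

## Interface

Orientations are given as a rotation vector (axis times angle).
In Python, from plant import arm gives the robot as it stands.
- The arm moves only by the tool servo_tool, never from a script. Its argument "motion" is a list of rows, each a list of 7 numbers: the shift along the tool's x, y, z in mm, then the turn, a rotation vector about the tool's x, y, z in degrees, then the opening in per cent of the stroke, from 0 (shut) to 100 (fully open). A call has 1 to 10 rows; each row is the pose to reach, as a shift and turn from the pose measured when the call began, along the tool's axes at that moment; what a row does not reach only later rows make up. A row lasts 1/8 s, in which the tool goes at most 62.5 mm and 10.7 degrees, less where a joint would pass 70% of its speed; a pose out of reach is approached as far as the arm can. A call with a gripper value outside its range is refused whole. The fingers move at their own pace and stop on an object; "grip_force" is the grip in N (left out, the last holds). Time passes only in rows, so rows that repeat a pose let the fingers close. It gives the time, the measured TCP pose, the force and the opening at its end, in the units of the state.
- arm.read_state(): the state, without advancing time (a new reading comes with each control period).
- arm.snapshot(name): name is "scene" or "side" or "wrist"; returns the picture (480x640x3 uint8, red, green, blue); there is no depth.
- arm.calibration(name): a dict with "camera_matrix" (3x3 intrinsics, pixels), "D" ([k1, k2, p1, p2, k3] as OpenCV has them; the pictures are not rectified), "R" (3x3) and "t" (3): a world point X has camera coordinates R X + t. Camera axes: x right, y down, z forward; pixel columns grow to the right and rows downward; lengths in m; the calibration is good to about 2 mm. A picture is of the moment at which its call begins: read the wrist's pose just before it. calibration takes no time and is no camera call; for the wrist camera it gives the pose at the moment of the call.
- arm.job_done(): hands the job in, once; it reports no verdict.
Trained networks look in the newest picture that a camera, given by its name, has taken for a name from the list of things; names that differ only in an ending like _2 or _b are one class to them, and where a whole thing is asked for, a point or a joint stands for the part that bears it (a point fixed in the world has none). Each returns a list of dicts, best first, with "score" (0 to 1); they miss things now and then, are a little off and sometimes report something else, mostly with a low value. They report only what shows in the picture. A call takes as long as a camera call. They do not tell look-alikes from the thing itself.
- arm.recognise(query, camera): "position" ([x, y, z] in m, in world coordinates, good to about 4 mm: the middle of the surface that is visible of it).
- arm.pinpoint(query, camera): "position" ([x, y, z] in m, in world coordinates, good to about 4 mm: a listed point, or the origin of a listed thing).
The state is a dict: "clock": time; "joint_pos": joint angles; "qd": joint speeds; "joint_efforts": joint torques, N m; "tool_pos": TCP position; "ee_rot": TCP orientation; "contact_force": force on the tool from outside, world axes, zero at the start; "ft_torque": the same for the moment, N m; "gripper_width": finger opening in m.
Only numpy, scipy, OpenCV 4.12 (cv2) and the standard library are available. Lean on these libraries where they do the work, as an engineer would, in place of code of your own. Each camera call takes 0.05 s, during which the arm holds its last target.

## Task

Push the grey model fuel tank with the fingertips slowly up the little plywood ramp until it drops into the seat against the red stop, staying behind it so that it never rolls freely up or back down the slope. Then push the green keeper tab all the way in so that its brass bar shuts the tank in. The seams of the tank are still soft: do not pick it up, and leave the other things on the table alone.

Things in the scene. Friction and masses are not known exactly. Their poses are not given: they have to be found in the camera images.
- ramp: fixed plywood ramp, 300 x 116 mm. Origin on the table, in mid-width; x uphill, z up, y to the side with the keeper, whose aluminium bracket (x 27..72 mm, 44 mm high) reaches y=+100 mm. Side guides stand 14 mm above the running surface, inner faces at y=+-50 mm.
- landing (a point): middle of the level landing at the foot of the ramp, on its surface, 12 mm above the table; ramp frame x=-118.5. The landing runs from x=-162 to -75 mm; a lip 6 mm high closes its low end (x=-170..-162).
- crest (a point): top edge of the slope in mid-width, ramp frame (70, 0, 32.4) mm. The slope rises at 8 degrees from the landing (x=-75 mm, 12 mm high) to here; beyond it is a 2.5 mm step down into the seat.
- tank_center (a point): centre of the loose grey plastic fuel tank, a cylinder with an orange band at each end, diameter 44, length 90 mm, 60 to 130 g, lying across the ramp (point on its axis, half-way; its y axis is the cylinder axis, x and z turn as it rolls). Starts on the landing, free to roll; rolls back if let go on the slope.
- seat (a point): where the tank's centre must finally be, against the upright red stop: (81, 0, 51.9) mm in the ramp's frame. Seat floor 29.9 mm high, stop face at x=+104 mm, stop top 74 mm above the table. The tank falls in by itself once its centre is past the crest, and then stays.
- keeper (a joint): keeper slide: 0 m = drawn out, clear of the tank's path; 0.045 m = fully in, at its hard stop; starts at 0 to 0.006. Moves along the ramp's -y, needs about 1.5 N, stays where left. Its brass bar (46..56 mm above the table, ramp x 45.5..53.5 mm) then lies across the low side of the seated tank, 2 to 5 mm from it.
- keeper_pad (a point): middle of the outer (ramp +y) face of the keeper's upright green tab, the face to push on; moves with the keeper. Tab 36 mm wide along ramp x, 8 mm thick, 46 to 86 mm above the table; this point is 71 mm up, at ramp x=+49.5, y=+112 mm minus the joint value.
- glue: glue bottle, green glass with green cap, 42 mm diameter, 88 mm tall; origin centre of its underside; bystander
- paint_a: red paint jar, 36 mm diameter, 45 mm tall; origin centre of its underside; bystander
- paint_b: blue paint jar, 36 mm diameter, 45 mm tall; origin centre of its underside; bystander
- tweezers: steel tweezers lying flat, 125 mm long, 5 mm thick; origin centre of the underside; bystander
- craft_knife: craft knife lying flat, aluminium handle, 135 mm long, 10 mm thick; origin on its underside near the middle; bystander
- truck_hull: small green model truck, 75 x 34 x 35 mm; origin centre of its underside; bystander
Things that resemble listed ones, but are neither listed nor needed, are in the scene too. What is shaped like the part that bears tank_center but pink is not meant.

How it is judged:
By the outcome, as a careful person would: the job done as asked, in the order asked, and still so for the second after the job is handed in, with the robot touching nothing.
It also fails if it takes over 58 s, if anything falls off the work surface, if the arm or the gripper's body presses on something with over 40 N, if the wrist force passes 120 N, or if a joint passes its speed limit or range.

## Working session

There is one attempt and no reset: what is moved stays moved. The work goes in short steps, Python scripts to look and compute and a tool call to move; the robot and the scene stay as the last step left them, time stands still between calls to the robot, and variables do not carry over. Pictures are saved under pics/ and viewed, and the job is handed in when it is done.

Besides the shell and the picture viewer there is one more tool, called after "Call:" as name(argument=value, ...) on one line, values as JSON. servo_tool: Moves the arm, as the interface text tells. Its arguments: {"type":"object","properties":{"motion":{"type":"array","items":{"type":"array","items":{"type":"number"}}},"grip_force":{"type":"number"}},"required":["motion"]}

```bash
mkdir -p pics; ls; python3 - <<'E'
from plant import arm
import cv2
s=arm.read_state(); print(s['clock'],s['tool_pos'],s['ee_rot'],s['gripper_width'])
for n in ['scene','side']:
    im=arm.snapshot(n); cv2.imwrite(f'pics/{n}0.png',im[:,:,::-1])
    for q in ['landing','crest','tank_center','seat','keeper_pad','ramp']:
        r=arm.pinpoint(q,n); print(n,q,[(x['score'],x['position']) for x in r[:3]])
print(arm.read_state()['clock'])
E
```

```text
pics
0.0 [6.24280479e-01 1.45130013e-04 2.21587376e-01] [-2.22025850e+00 -2.22013318e+00  1.88926632e-03] 0.08681146781850463
scene landing [(0.79, [0.615, -0.0691, 0.0086])]
scene crest [(0.81, [0.6111, 0.1194, 0.0315])]
scene tank_center [(0.85, [0.6166, -0.2196, 0.019]), (0.79, [0.6105, -0.0597, 0.0337]), (0.64, [0.7614, -0.1017, 0.0207])]
scene seat [(0.9, [0.6062, 0.1253, 0.0542])]
scene keeper_pad [(0.8, [0.5048, 0.095, 0.0731])]
scene ramp [(0.88, [0.6136, 0.0449, 0.0014]), (0.35, [0.3173, -0.3124, 0.0001])]
side landing [(0.64, [0.6083, -0.0687, 0.0109])]
side crest [(0.91, [0.616, 0.1139, 0.0297]), (0.46, [0.321, -0.3162, 0.0004])]
side tank_center [(0.94, [0.6106, -0.0596, 0.0321]), (0.83, [0.6143, -0.2134, 0.0238]), (0.74, [0.7598, -0.0986, 0.0166])]
side seat [(0.94, [0.6094, 0.1255, 0.0524])]
side keeper_pad [(0.67, [0.5052, 0.0981, 0.07])]
side ramp [(0.91, [0.612, 0.049, -0.0003]), (0.26, [0.319, -0.3131, -0.0024])]
0.7
```

View pics/scene0.png

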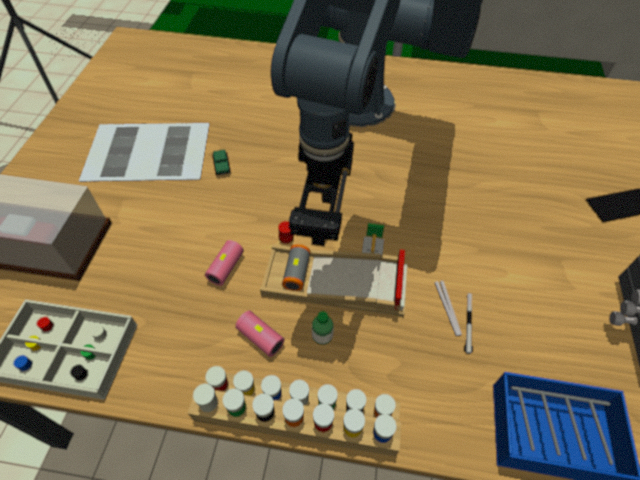

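View pics/side0.png

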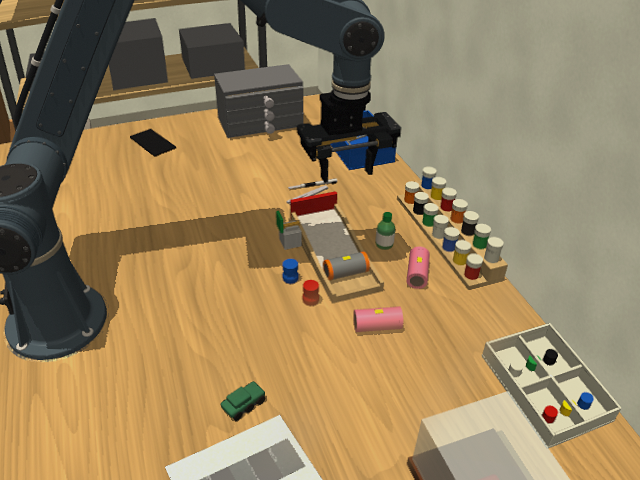

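The scene and side views agree. The ramp runs along world +y with its foot near y=-0.12, the real grey tank is at about (0.611,-0.060), and two pink decoys lie nearby. The keeper is on the robot side. Next I'll fit the ramp pose and check it with an overlay.

```bash
cat > h.py <<'E'
import numpy as np,cv2
from plant import arm
def proj(P,n,c=None):
    c=c or arm.calibration(n)
    r,_=cv2.Rodrigues(np.array(c['R'],float))
    return cv2.projectPoints(np.array(P,float).reshape(-1,3),r,np.array(c['t'],float),np.array(c['camera_matrix'],float),np.array(c['D'],float))[0].reshape(-1,2)
def r2w(p,o,yaw):
    p=np.array(p,float).reshape(-1,3)/1000; c,s=np.cos(yaw),np.sin(yaw)
    return np.c_[o[0]+c*p[:,0]-s*p[:,1],o[1]+s*p[:,0]+c*p[:,1],p[:,2]]
E
cat > fit.py <<'E'
from h import *
M={'landing':(-118.5,0),'crest':(70,0),'seat':(81,0),'keeper_pad':(49.5,109),'ramp':(0,0)}
W={'landing':[(.615,-.0691),(.6083,-.0687)],'crest':[(.6111,.1194),(.616,.1139)],'seat':[(.6062,.1253),(.6094,.1255)],'keeper_pad':[(.5048,.095),(.5052,.0981)],'ramp':[(.6136,.0449),(.612,.049)]}
a=[];b=[]
for k in M:
    for w in W[k]: a.append(M[k]);b.append(w)
from scipy.optimize import least_squares
a=np.array(a)/1000;b=np.array(b)
def f(p):
    c,s=np.cos(p[2]),np.sin(p[2]);return (a@np.array([[c,s],[-s,c]])+p[:2]-b).ravel()
r=least_squares(f,[.61,.047,1.57]);print(r.x,np.degrees(r.x[2]));print((r.fun*1000).round(1))
np.save('pose.npy',r.x)
E
python3 fit.py
cat > ov.py <<'E'
from h import *
import sys
p=np.load('pose.npy')
def draw(img,n):
    im=cv2.resize(img[:,:,::-1],None,fx=4,fy=4,interpolation=cv2.INTER_CUBIC)
    def L(q,col):
        u=(proj(r2w(q,p[:2],p[2]),n)*4+1.5).round().astype(int)
        cv2.polylines(im,[u.reshape(-1,1,2)],False,col,1)
    for y in (-50,50): L([(-162,y,26),(-75,y,26),(70,y,46.4)],(255,0,255))
    for y in (-58,58): L([(-170,y,0),(-170,y,18),],(255,0,0))
    L([(-170,-58,18),(-170,58,18)],(255,0,0))
    L([(70,-50,32.4),(70,50,32.4)],(0,255,0))
    L([(-75,-50,12),(-75,50,12)],(0,255,0))
    L([(104,-50,29.9),(104,-50,74),(104,50,74),(104,50,29.9)],(255,255,0))
    L([(31.5,112,46),(31.5,112,86),(67.5,112,86),(67.5,112,46),(31.5,112,46)],(0,255,255))
    u=proj(r2w([(-30,0,30)],p[:2],p[2]),n)[0]*4
    x,y=int(u[0])-400,int(u[1])-300
    x=max(x,0);y=max(y,0)
    return im[y:y+600,x:x+800]
if __name__=='__main__':
    for n in ['scene','side']: cv2.imwrite(f'pics/ov_{n}_{sys.argv[1]}.png',draw(cv2.imread(f'pics/{n}0.png')[:,:,::-1],n))
E
python3 ov.py a
```

```text
[0.61199468 0.0469762  1.57291375] 90.12131942594601
[-2.8 -2.4  3.9 -2.8  0.7 -2.4 -4.2  3.1  5.6  2.7  2.4  2.5 -1.9  1.2
 -2.3 -1.9 -1.6  2.1 -0.  -2. ]
```

View pics/ov_scene_a.png

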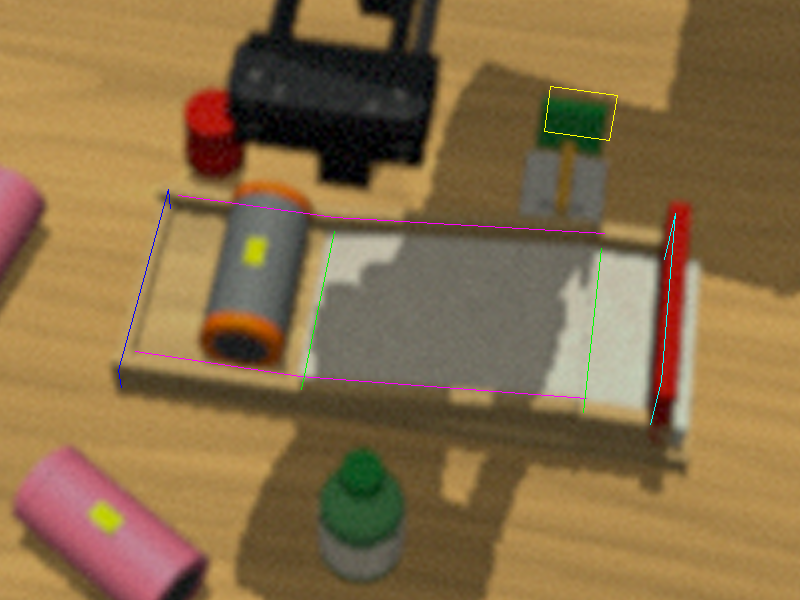

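View pics/ov_side_a.png

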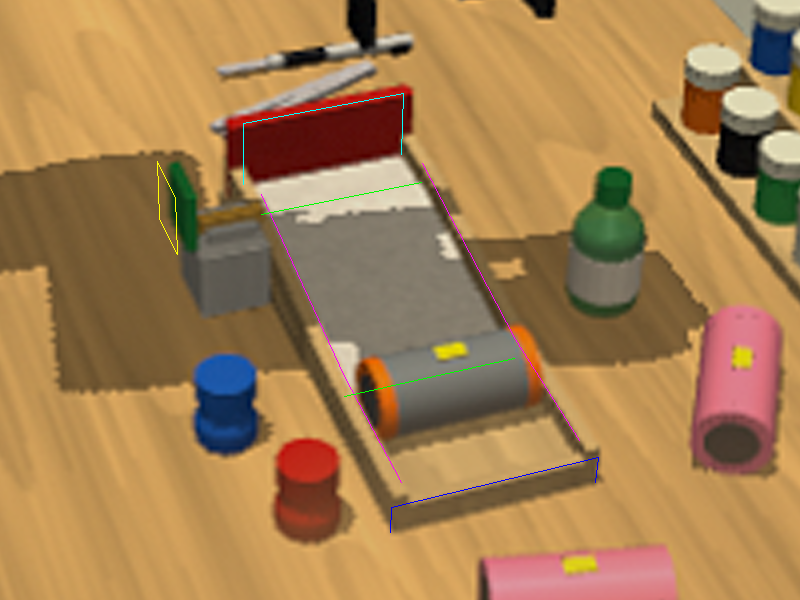

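```bash
python3 - <<'E'
from h import *
im=arm.snapshot('wrist'); cv2.imwrite('pics/w0.png',im[:,:,::-1])
for n,(x,y,w,h) in {'scene':(255,225,160,100),'side':(265,175,125,135)}.items():
    c=cv2.imread(f'pics/{n}0.png')[y:y+h,x:x+w]; f=min(800//w,600//h)
    c=cv2.resize(c,None,fx=f,fy=f,interpolation=cv2.INTER_CUBIC); cv2.imwrite(f'pics/c_{n}.png',c); print(n,f,c.shape)
E
```

```text
scene 5 (500, 800, 3)
side 4 (540, 500, 3)
```

View pics/w0.png

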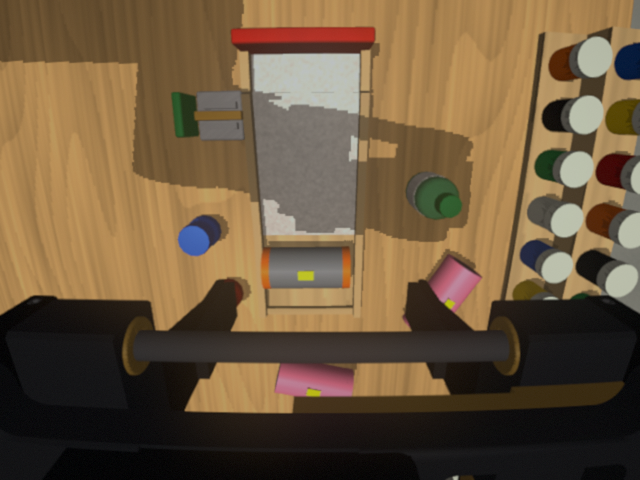

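View pics/c_scene.png

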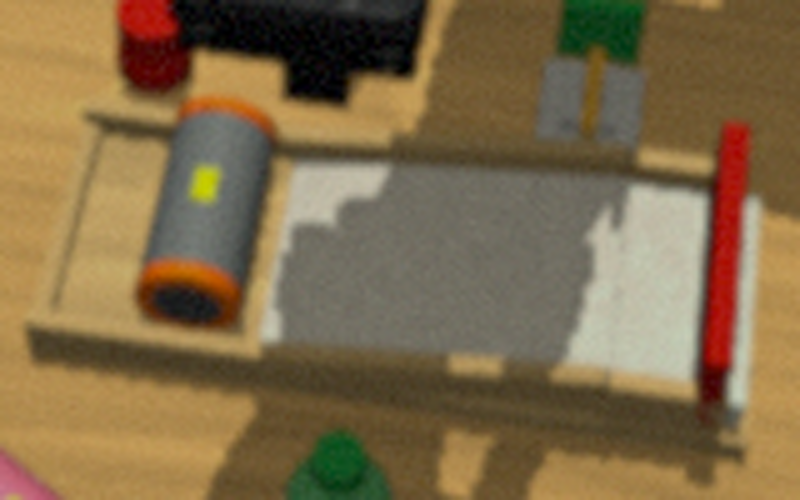

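View pics/c_side.png

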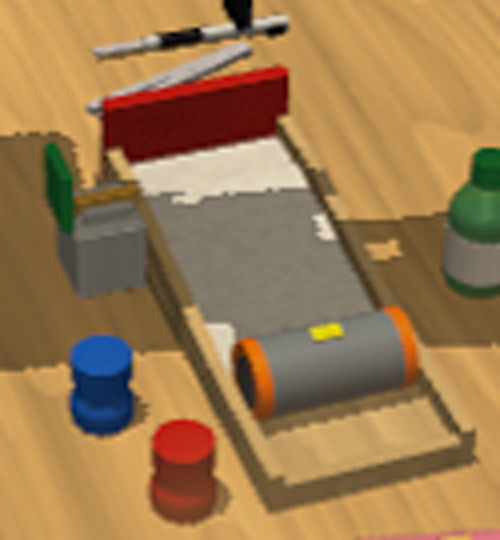

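```bash
python3 - <<'E'
from h import *
im=cv2.imread('pics/w0.png')
c=cv2.resize(im[20:170,160:390],None,fx=3.45,fy=3.45,interpolation=cv2.INTER_CUBIC);cv2.imwrite('pics/w0a.png',c)
c=cv2.resize(im[170:325,220:400],None,fx=3.8,fy=3.8,interpolation=cv2.INTER_CUBIC);cv2.imwrite('pics/w0b.png',c)
p=np.load('pose.npy')
q=[(-75,50,12),(-75,-50,12),(-162,50,12),(-162,-50,12),(-162,50,18),(-162,-50,18),(70,50,32.4),(70,-50,32.4),(104,58,74),(104,-58,74),(104,50,29.9),(-170,58,26),(-170,-58,26),(31.5,112,86),(67.5,112,86)]
for a,b in zip(q,proj(r2w(q,p[:2],p[2]),'wrist')): print(a,b.round(1))
E
```

```text
(-75, 50, 12) [263.4 234.6]
(-75, -50, 12) [354.4 234.5]
(-162, 50, 12) [267.3 305.5]
(-162, -50, 12) [352.3 305.4]
(-162, 50, 18) [266.5 307.9]
(-162, -50, 18) [352.7 307.9]
(70, 50, 32.4) [253.   92.2]
(70, -50, 32.4) [360.1  91.8]
(104, 58, 74) [231.7  42.8]
(104, -58, 74) [376.6  42. ]
(104, 50, 29.9) [251.8  53.7]
(-170, 58, 26) [258.9 317.5]
(-170, -58, 26) [360.1 317.5]
(31.5, 112, 86) [168.8 136.7]
(67.5, 112, 86) [164.1  90.6]
```

View pics/w0a.png

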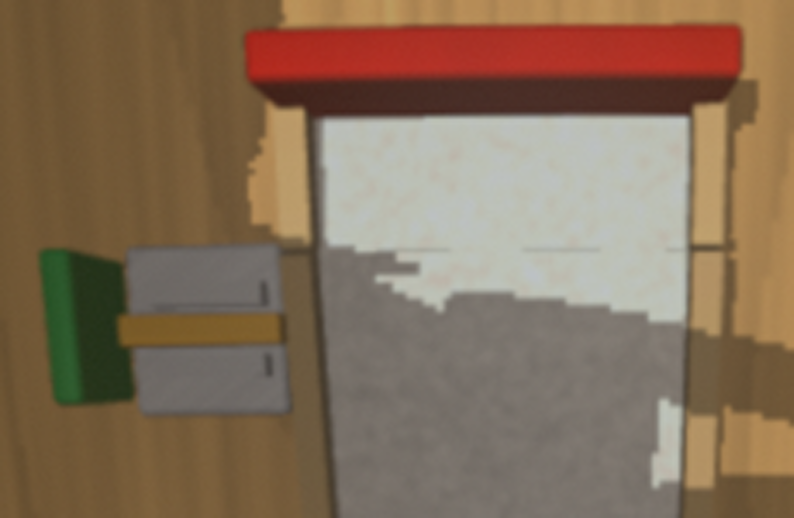

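View pics/w0b.png

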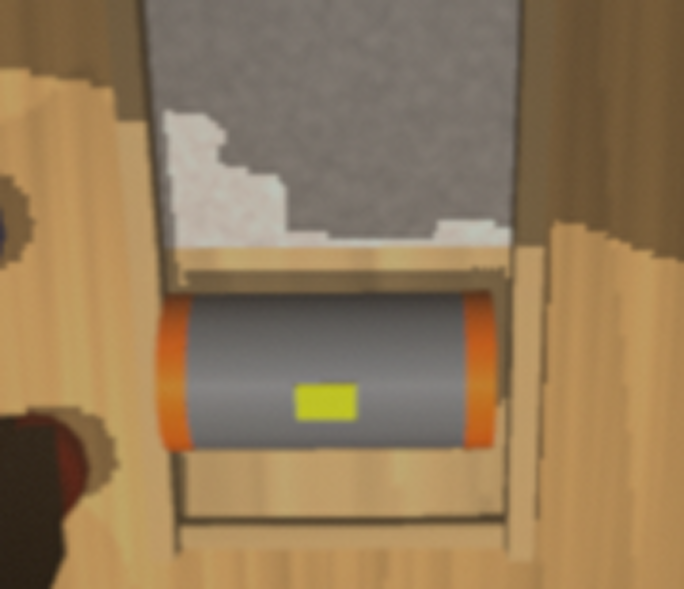

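```bash
python3 - <<'E'
from h import *
p=np.load('pose.npy');c=arm.calibration('wrist')
th=np.linspace(0,2*np.pi,181)
for x in range(-116,-98,2):
    u=proj(r2w([(x+22*np.cos(t),0,34+22*np.sin(t)) for t in th],p[:2],p[2]),'wrist',c); print(x,u[:,1].min().round(1),u[:,1].max().round(1))
for d in (4,5,6,7): print(d,proj(r2w([(31.5,112-d,86),(67.5,112-d,86)],p[:2],p[2]),'wrist',c).round(1).tolist())
for n in ('scene','side'):
  for q in ('paint_a','paint_b','glue'): print(n,q,[(r['score'],r['position']) for r in arm.pinpoint(q,n)[:2]])
s=arm.read_state();print(s['tool_pos'],s['clock'],s['contact_force'])
E
```

```text
-116 256.5 297.7
-114 254.7 296.0
-112 253.0 294.3
-110 251.2 292.6
-108 249.5 290.9
-106 247.7 289.1
-104 245.9 287.4
-102 244.1 285.7
-100 242.3 284.0
4 [[173.5, 136.6], [168.9, 90.5]]
5 [[174.7, 136.6], [170.1, 90.4]]
6 [[175.9, 136.6], [171.4, 90.4]]
7 [[177.1, 136.6], [172.6, 90.4]]
scene paint_a [(0.62, [0.5131, -0.1053, -0.0022]), (0.52, [0.7314, 0.0221, 0.0002])]
scene paint_b [(0.62, [0.5131, -0.1053, -0.0022]), (0.52, [0.7314, 0.0221, 0.0002])]
scene glue [(0.23, [0.6129, -0.0585, 0.0328])]
side paint_a [(0.86, [0.5097, -0.098, -0.0]), (0.59, [0.4945, -0.0304, 0.0011])]
side paint_b [(0.86, [0.5097, -0.098, -0.0]), (0.59, [0.4945, -0.0304, 0.0011])]
side glue [(0.73, [0.7324, 0.0218, -0.0012])]
[6.24971072e-01 1.66887110e-05 2.22538103e-01] 1.05 [-0.32720804  0.08142651  0.05101133]
```

The wrist view confirms the fit to about 1 mm: the slope foot is at row 235, the crest at row 92 and the lip at row 307. The tank is at ramp x≈-105 and the keeper joint is at about 6 mm. I'll move above the gap behind the tank with the fingers 40 mm apart.

Call:
servo_tool(motion=[[-50,-7,0,0,0,0,46],[-99,-13,0,0,0,0,46],[-99,-13,50,0,0,0,46],[-99,-13,100,0,0,0,46],[-99,-13,130,0,0,0,46],[-99,-13,140,0,0,0,46],[-99,-13,140,0,0,0,46]])

```text
clock: 1.92
tool_pos: [0.6122, -0.099, 0.0825]
ee_rot: [-2.221, -2.221, 0.0]
contact_force: [0.3, -0.0, 0.0]
gripper_width: 0.0405
```

```bash
python3 - <<'E'
from h import *
from ov import draw
s=arm.read_state();print(s['clock'],s['tool_pos'],s['ee_rot'],s['gripper_width'],s['contact_force'])
im=arm.snapshot('side'); cv2.imwrite('pics/s1.png',cv2.resize(im[150:330,250:490,::-1],None,fx=3.3,fy=3.3))
im=arm.snapshot('wrist'); cv2.imwrite('pics/w1.png',im[:,:,::-1])
E
```

```text
1.925 [ 0.61217305 -0.09900664  0.08254501] [-2.22127118e+00 -2.22138443e+00  1.38068520e-04] 0.040514811003283135 [ 0.2630479  -0.00968658  0.00710266]
```

View pics/s1.png

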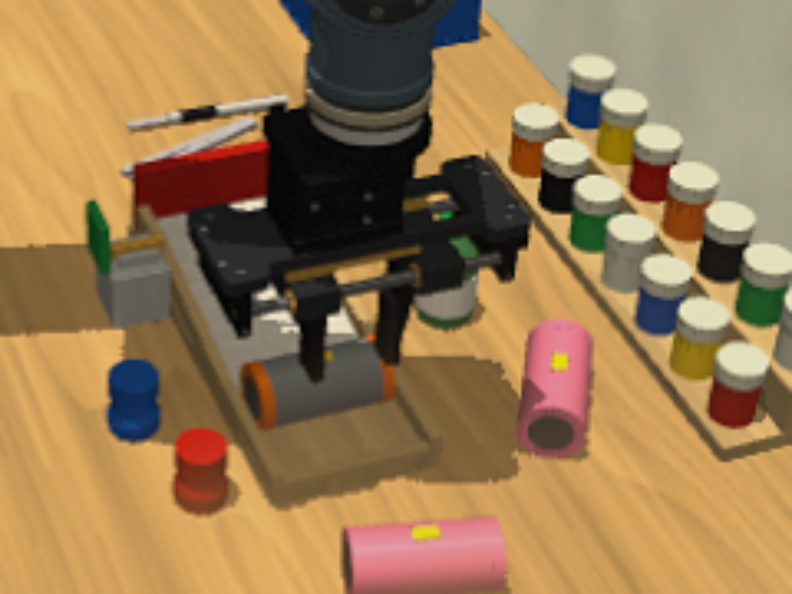

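View pics/w1.png

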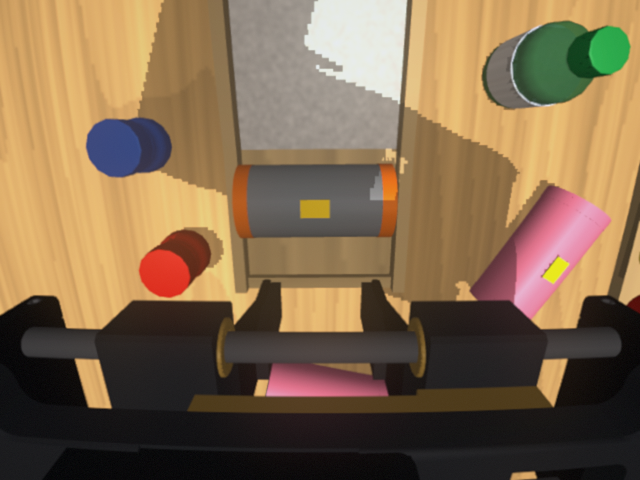

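The fingers are centred across the ramp above the gap between the tank (rows 165–237) and the lip (row ~278), and the surroundings are clear. I'll descend now.

Call:
servo_tool(motion=[[0,0,20,0,0,0,46],[0,0,38,0,0,0,46],[0,0,50,0,0,0,46],[0,0,56,0,0,0,46],[0,0,56,0,0,0,46]])

```text
clock: 2.65
tool_pos: [0.6132, -0.0993, 0.0276]
ee_rot: [2.22, 2.22, 0.002]
contact_force: [-0.1, 0.1, 0.2]
gripper_width: 0.0399
```

Call:
servo_tool(motion=[[2,0,0,0,0,0,46],[4,0,0,0,0,0,46],[6,0,0,0,0,0,46],[7,0,0,0,0,0,46],[8,0,0,0,0,0,46]])

```text
clock: 3.28
tool_pos: [0.6132, -0.0912, 0.0277]
ee_rot: [2.22, 2.22, 0.002]
contact_force: [0.9, -0.1, -0.6]
gripper_width: 0.0402
```

```bash
python3 - <<'E'
from h import *
s=arm.read_state();print(s['clock'],s['tool_pos'],s['ee_rot'],s['gripper_width'],s['contact_force'])
im=arm.snapshot('wrist'); cv2.imwrite('pics/w2.png',im[:,:,::-1])
im=arm.snapshot('side'); cv2.imwrite('pics/s2.png',cv2.resize(im[150:330,250:490,::-1],None,fx=3.3,fy=3.3))
E
```

```text
3.275 [ 0.61321723 -0.09121792  0.02766435] [2.21965062e+00 2.22021040e+00 1.53160261e-03] 0.040228454666418154 [ 0.86862478 -0.14885524 -0.62049567]
```

View pics/w2.png

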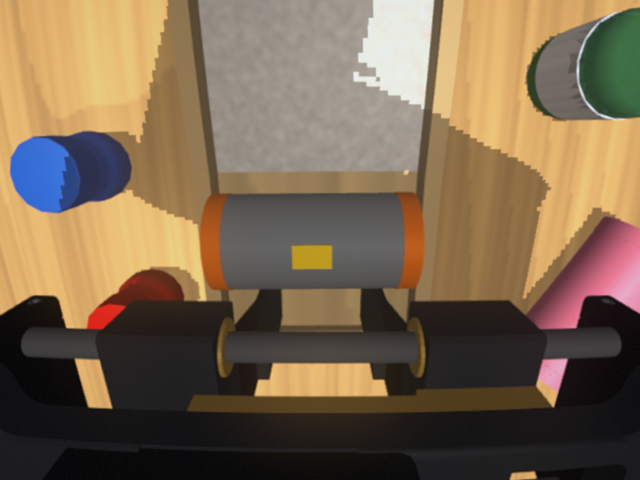

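View pics/s2.png

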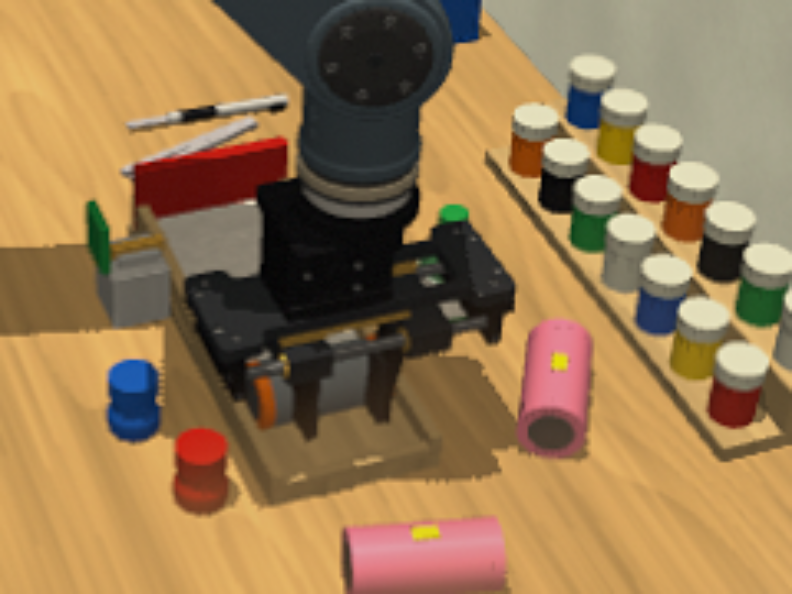

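The fingertips are right behind the tank, with the tips at column ~265/375 and the tank's rear at row 288. I'll start a slow push on the landing.

Call:
servo_tool(motion=[[1,0,0,0,0,0,46],[2,0,0,0,0,0,46],[4,0,0,0,0,0,46],[6,0,0,0,0,0,46],[8,0,0,0,0,0,46],[10,0,0,0,0,0,46],[12,0,0,0,0,0,46],[14,0,0,0,0,0,46],[16,0,0,0,0,0,46],[18,0,0,0,0,0,46]])

```text
clock: 4.62
tool_pos: [0.6132, -0.073, 0.0276]
ee_rot: [2.22, 2.22, 0.002]
contact_force: [-0.1, -0.7, 1.2]
gripper_width: 0.0399
```

```bash
python3 - <<'E'
from h import *
s=arm.read_state();print(s['clock'],s['tool_pos'],s['contact_force'])
im=arm.snapshot('wrist'); cv2.imwrite('pics/w3.png',im[:,:,::-1])
E
```

```text
4.625 [ 0.61318329 -0.07303239  0.02760569] [-0.07114939 -0.70184781  1.19747132]
```

View pics/w3.png

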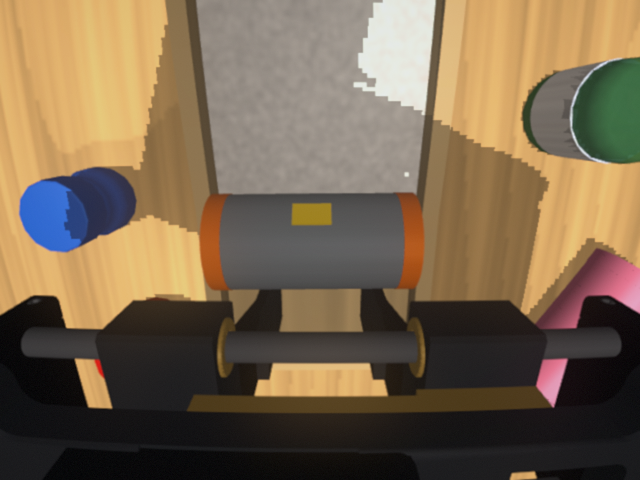

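The tank rolls with the fingers (rows 193–289, unchanged relative to the gripper; its label has turned forward). I'll continue up the slope.

Call:
servo_tool(motion=[[2,0,0,0,0,0,46],[4,0,0,0,0,0,46],[6.5,0,0,0,0,0,46],[9,0,0,0,0,0,46],[11.5,0,0,0,0,0,46],[14,0,-0.2,0,0,0,46],[16.5,0,-0.5,0,0,0,46],[19,0,-0.8,0,0,0,46],[21.5,0,-1.2,0,0,0,46],[24,0,-1.5,0,0,0,46]])

```text
clock: 5.92
tool_pos: [0.6131, -0.0486, 0.0291]
ee_rot: [2.22, 2.221, 0.002]
contact_force: [-0.2, -0.9, 0.1]
gripper_width: 0.0404
```

Call:
servo_tool(motion=[[2.5,0,-0.3,0,0,0,46],[5,0,-0.7,0,0,0,46],[7.5,0,-1,0,0,0,46],[10,0,-1.4,0,0,0,46],[12.5,0,-1.8,0,0,0,46],[15,0,-2.1,0,0,0,46],[17.5,0,-2.5,0,0,0,46],[20,0,-2.8,0,0,0,46],[22.5,0,-3.2,0,0,0,46],[25,0,-3.5,0,0,0,46]])

```text
clock: 7.18
tool_pos: [0.6131, -0.0234, 0.0326]
ee_rot: [2.22, 2.221, 0.002]
contact_force: [0.1, -0.4, 0.4]
gripper_width: 0.0399
```

```bash
python3 - <<'E'
from h import *
s=arm.read_state();print(s['clock'],s['tool_pos'],s['contact_force'])
im=arm.snapshot('wrist'); cv2.imwrite('pics/w4.png',im[:,:,::-1])
E
```

```text
7.175 [ 0.61305518 -0.02341887  0.03263965] [ 0.10106311 -0.3704956   0.38148696]
```

View pics/w4.png

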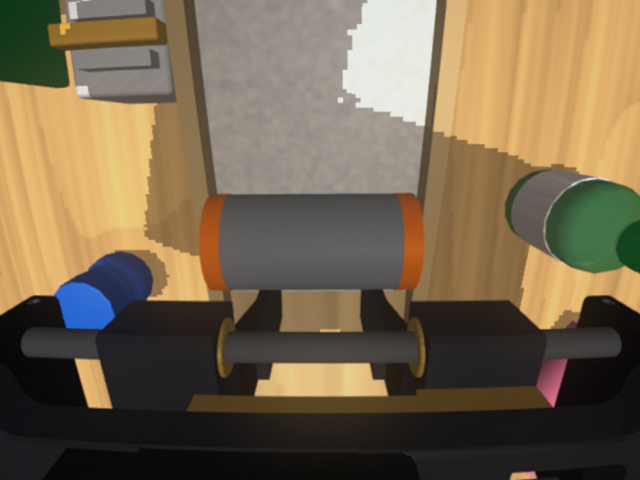

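Contact is still steady at rows 193–290, with the tank at ramp x≈-39. Before going on I'll check the glue bottle clearance in both outside views.

```bash
python3 - <<'E'
from h import *
a=arm.snapshot('side');b=arm.snapshot('scene')
o=np.hstack([cv2.resize(a[140:320,270:450,::-1],(400,400)),cv2.resize(b[170:370,250:450,::-1],(400,400))])
cv2.imwrite('pics/b1.png',o)
E
```

```text
(no output)
```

View pics/b1.png

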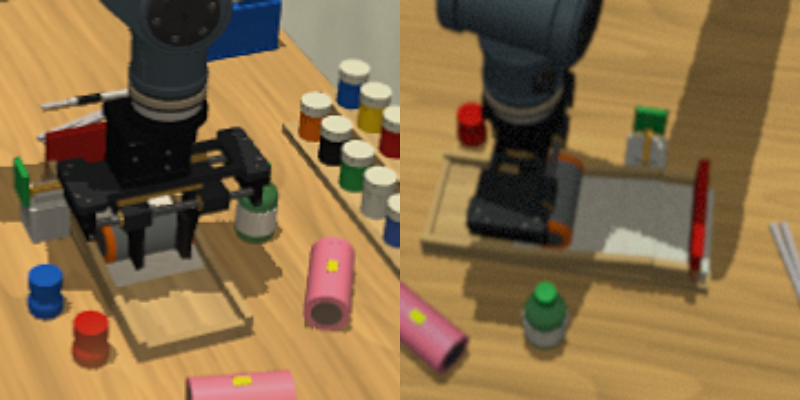

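The bottle and keeper are clear of the gripper, so I'll continue.

Call:
servo_tool(motion=[[2.5,0,-0.3,0,0,0,46],[5,0,-0.7,0,0,0,46],[7.5,0,-1,0,0,0,46],[10,0,-1.4,0,0,0,46],[12.5,0,-1.8,0,0,0,46],[15,0,-2.1,0,0,0,46],[17.5,0,-2.5,0,0,0,46],[20,0,-2.8,0,0,0,46],[22.5,0,-3.2,0,0,0,46],[25,0,-3.5,0,0,0,46]])

```text
clock: 8.57
tool_pos: [0.6129, 0.0019, 0.036]
ee_rot: [2.22, 2.221, 0.002]
contact_force: [0.3, -0.2, 0.8]
gripper_width: 0.0399
```

Call:
servo_tool(motion=[[2.5,0,-0.3,0,0,0,46],[5,0,-0.7,0,0,0,46],[7.5,0,-1,0,0,0,46],[10,0,-1.4,0,0,0,46],[12.5,0,-1.8,0,0,0,46],[15,0,-2.1,0,0,0,46],[17.5,0,-2.5,0,0,0,46],[20,0,-2.8,0,0,0,46],[22.5,0,-3.2,0,0,0,46],[25,0,-3.5,0,0,0,46]])

```text
clock: 9.82
tool_pos: [0.6129, 0.0271, 0.0396]
ee_rot: [2.22, 2.221, 0.002]
contact_force: [-0.1, -0.6, 1.1]
gripper_width: 0.0401
```

Call:
servo_tool(motion=[[2.5,0,-0.3,0,0,0,46],[5,0,-0.7,0,0,0,46],[7.5,0,-1,0,0,0,46],[10,0,-1.4,0,0,0,46],[12.5,0,-1.8,0,0,0,46],[15,0,-2.1,0,0,0,46],[17.5,0,-2.5,0,0,0,46],[20,0,-2.8,0,0,0,46],[22.5,0,-3.2,0,0,0,46],[25,0,-3.5,0,0,0,46]])

```text
clock: 11.08
tool_pos: [0.6129, 0.0523, 0.0431]
ee_rot: [2.22, 2.221, 0.002]
contact_force: [0.2, -0.3, 0.8]
gripper_width: 0.0399
```

```bash
python3 - <<'E'
from h import *
s=arm.read_state();print(s['clock'],s['tool_pos'],s['contact_force'])
im=arm.snapshot('wrist'); cv2.imwrite('pics/w5.png',im[:,:,::-1])
E
```

```text
11.075 [0.6128697  0.05225743 0.04310702] [ 0.18318527 -0.31950031  0.81900974]
```

View pics/w5.png

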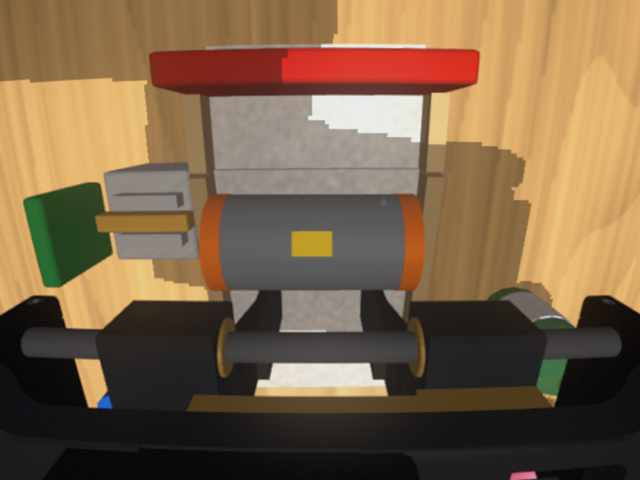

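The tank is at ramp x≈37, still in contact, and just past the bar's tip. The crest line shows at row 170. Next is 24 mm more, then slower steps over the crest.

Call:
servo_tool(motion=[[2.4,0,-0.3,0,0,0,46],[4.8,0,-0.7,0,0,0,46],[7.2,0,-1,0,0,0,46],[9.6,0,-1.3,0,0,0,46],[12,0,-1.7,0,0,0,46],[14.4,0,-2,0,0,0,46],[16.8,0,-2.3,0,0,0,46],[19.2,0,-2.6,0,0,0,46],[21.6,0,-3,0,0,0,46],[24,0,-3.3,0,0,0,46]])

```text
clock: 12.38
tool_pos: [0.6128, 0.0768, 0.0464]
ee_rot: [2.22, 2.221, 0.002]
contact_force: [-0.0, -0.3, 0.8]
gripper_width: 0.0401
```

Call:
servo_tool(motion=[[1,0,-0.1,0,0,0,46],[2,0,-0.2,0,0,0,46],[3,0,-0.3,0,0,0,46],[4,0,-0.4,0,0,0,46],[5,0,-0.5,0,0,0,46],[6,0,-0.6,0,0,0,46],[7,0,-0.6,0,0,0,46],[8,0,-0.6,0,0,0,46],[9,0,-0.6,0,0,0,46],[10,0,-0.6,0,0,0,46]])

```text
clock: 13.62
tool_pos: [0.6128, 0.0869, 0.047]
ee_rot: [2.22, 2.221, 0.002]
contact_force: [0.2, -1.3, -0.2]
gripper_width: 0.04
```

```bash
python3 - <<'E'
from h import *
s=arm.read_state();print(s['clock'],s['tool_pos'],s['contact_force'])
im=arm.snapshot('wrist'); cv2.imwrite('pics/w6.png',im[:,:,::-1])
E
```

```text
13.625 [0.61280804 0.08690143 0.04701875] [ 0.24348243 -1.32802802 -0.23418977]
```

View pics/w6.png

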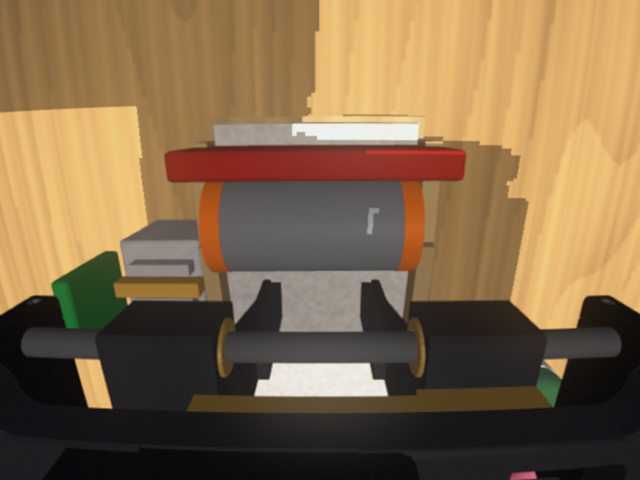

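The tank has dropped into the seat (rows 180–270, against the stop and clear of the fingers). I'll raise the gripper, shut it and move outside the keeper tab.

Call:
servo_tool(motion=[[0,0,-15,0,0,0,46],[0,0,-45,0,0,0,46],[0,0,-80,0,0,0,46],[2,-30,-80,0,0,0,0],[4,-70,-80,0,0,0,0],[7,-110,-80,0,0,0,0],[9.5,-135,-80,0,0,0,0],[9.5,-135,-80,0,0,0,0],[9.5,-135,-80,0,0,0,0]])

```text
clock: 14.8
tool_pos: [0.48, 0.0963, 0.1277]
ee_rot: [2.218, 2.219, 0.006]
contact_force: [-0.1, 0.1, -0.6]
gripper_width: 0.0006
```

```bash
python3 - <<'E'
from h import *
from ov import draw
s=arm.read_state();print(s['clock'],s['tool_pos'],s['ee_rot'],s['gripper_width'],s['contact_force'])
im=arm.snapshot('wrist'); cv2.imwrite('pics/w7.png',im[:,:,::-1])
a=arm.snapshot('side');b=arm.snapshot('scene')
for n in('side','scene'): print(n,[(r['score'],r['position']) for q in('tank_center','keeper_pad') for r in arm.pinpoint(q,n)[:3]])
o=np.hstack([cv2.resize(a[130:280,230:380,::-1],(400,400)),cv2.resize(b[170:320,290:440,::-1],(400,400))])
cv2.imwrite('pics/b2.png',o)
E
```

```text
14.8 [0.47998356 0.09626663 0.12767843] [2.21810311 2.21920565 0.00630135] 0.000576644912573242 [-0.05701045  0.11609455 -0.57889318]
side [(0.88, [0.7591, -0.1018, 0.0171]), (0.61, [0.6064, 0.1262, 0.0516]), (0.58, [0.6135, -0.2109, 0.0209]), (0.68, [0.5068, 0.1014, 0.0709])]
scene [(0.97, [0.6102, 0.1264, 0.0483]), (0.86, [0.6166, -0.2177, 0.0225]), (0.8, [0.7606, -0.1039, 0.0215]), (0.73, [0.5003, 0.0982, 0.074])]
```

View pics/w7.png

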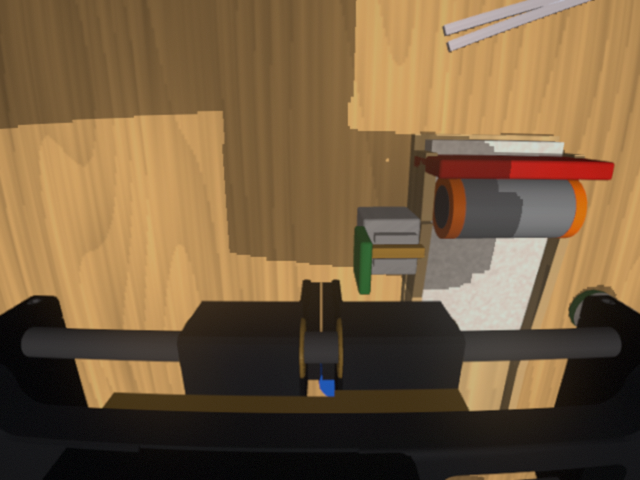

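View pics/b2.png

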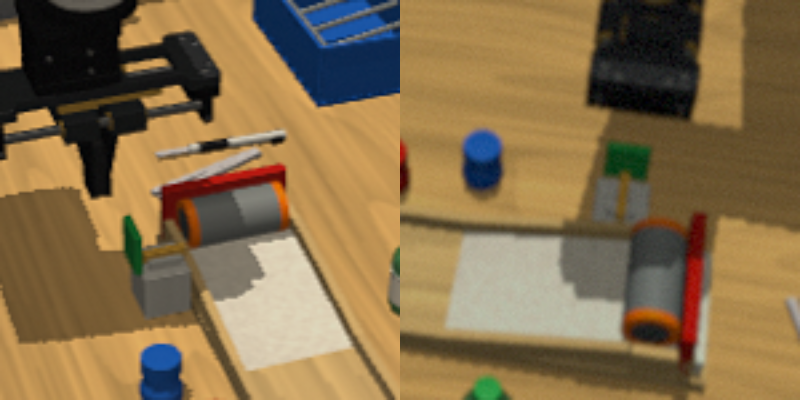

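The tank is seated at about (0.610, 0.126) in both views. The shut fingers are just outside the tab, whose outer face is at x≈0.506. I'll descend and then push along tool +y.

Call:
servo_tool(motion=[[0,0,25,0,0,0,0],[0,0,50,0,0,0,0],[0,0,63,0,0,0,0],[0,0,67,0,0,0,0],[0,0,67,0,0,0,0]])

```text
clock: 15.78
tool_pos: [0.4785, 0.0963, 0.0598]
ee_rot: [2.22, 2.221, 0.002]
contact_force: [0.4, 0.8, -0.9]
gripper_width: 0.0007
```

Call:
servo_tool(motion=[[0,4,0,0,0,0,0],[0,8,0,0,0,0,0],[0,11,0,0,0,0,0],[0,14,0,0,0,0,0],[0,17,0,0,0,0,0],[0,20,0,0,0,0,0],[0,23,0,0,0,0,0],[0,26,0,0,0,0,0],[0,28,0,0,0,0,0],[0,30,0,0,0,0,0]])

```text
clock: 17.02
tool_pos: [0.5085, 0.0964, 0.0598]
ee_rot: [2.22, 2.221, 0.002]
contact_force: [-2.0, 0.5, 1.5]
gripper_width: 0.0004
```

```bash
python3 - <<'E'
from h import *
s=arm.read_state();print(s['clock'],s['tool_pos'],s['contact_force'])
im=arm.snapshot('wrist'); cv2.imwrite('pics/w8.png',im[:,:,::-1])
E
```

```text
17.025 [0.50853355 0.09639014 0.05979652] [-2.0496212   0.48031065  1.49829351]
```

View pics/w8.png

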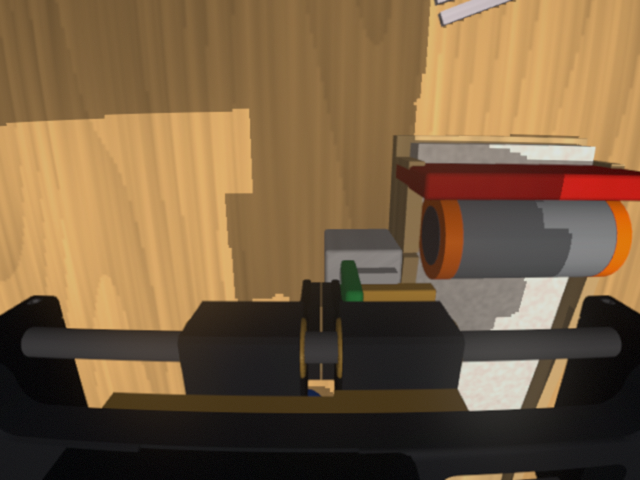

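Contact is made and the tab is moving at about 2 N, with the bar sliding along the low side of the tank. I'll continue toward the hard stop.

Call:
servo_tool(motion=[[0,2.5,0,0,0,0,0],[0,5,0,0,0,0,0],[0,7.5,0,0,0,0,0],[0,10,0,0,0,0,0],[0,12.5,0,0,0,0,0],[0,15,0,0,0,0,0],[0,17,0,0,0,0,0],[0,19,0,0,0,0,0],[0,20.5,0,0,0,0,0],[0,22,0,0,0,0,0]])

```text
clock: 18.32
tool_pos: [0.531, 0.0964, 0.0598]
ee_rot: [2.22, 2.221, 0.003]
contact_force: [-1.7, 0.7, -0.4]
gripper_width: 0.0003
```

Call:
servo_tool(motion=[[0,1,0,0,0,0,0],[0,2,0,0,0,0,0],[0,3,0,0,0,0,0]])

```text
clock: 18.7
tool_pos: [0.5334, 0.0965, 0.0598]
ee_rot: [2.221, 2.222, 0.002]
contact_force: [-3.1, 2.0, 1.4]
gripper_width: 0.0003
```

Call:
servo_tool(motion=[[0,1,0,0,0,0,0],[0,1.5,0,0,0,0,0]])

```text
clock: 18.95
tool_pos: [0.5335, 0.0965, 0.0598]
ee_rot: [-2.22, -2.221, 0.002]
contact_force: [-5.1, -0.6, 4.0]
gripper_width: 0.0002
```

```bash
python3 - <<'E'
from h import *
s=arm.read_state();print(s['clock'],s['tool_pos'],s['contact_force'])
im=arm.snapshot('wrist'); cv2.imwrite('pics/w9.png',im[:,:,::-1])
E
```

```text
18.95 [0.5334633  0.09650736 0.05975725] [-5.09328396 -0.60135648  4.01638272]
```

View pics/w9.png

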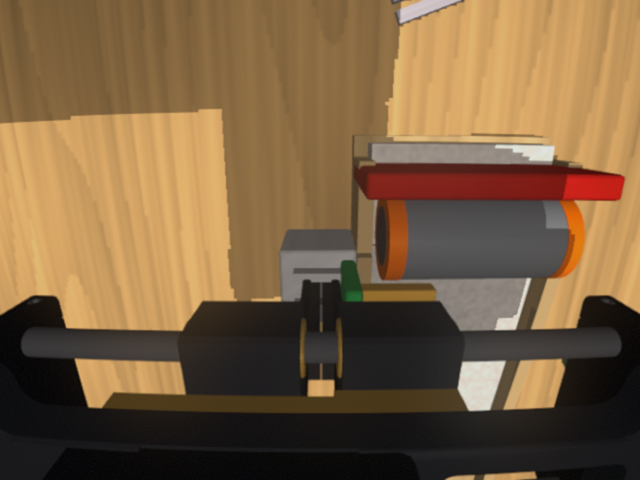

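The motion stalled at x=0.5335 while the force rose, which fits the hard stop (expected about 0.535). I'll press a bit more to confirm.

Call:
servo_tool(motion=[[0,2,0,0,0,0,0],[0,3,0,0,0,0,0],[0,3,0,0,0,0,0]])

```text
clock: 19.38
tool_pos: [0.5334, 0.0965, 0.0597]
ee_rot: [-2.216, -2.218, 0.009]
contact_force: [-8.8, -0.3, 6.2]
gripper_width: 0.0004
```

Call:
servo_tool(motion=[[0,-5,0,0,0,0,0],[0,-15,0,0,0,0,0],[0,-25,0,0,0,0,0],[0,-30,-30,0,0,0,0],[0,-30,-80,0,0,0,0],[0,-30,-120,0,0,0,0],[0,-40,-140,0,0,0,0],[0,-40,-140,0,0,0,0]])

```text
clock: 20.38
tool_pos: [0.4948, 0.0965, 0.2014]
ee_rot: [-2.218, -2.22, 0.005]
contact_force: [1.0, 0.0, 0.2]
gripper_width: 0.0003
```

```bash
python3 - <<'E'
from h import *
s=arm.read_state();print(s['clock'],s['tool_pos'],s['contact_force'])
im=arm.snapshot('wrist'); cv2.imwrite('pics/w10.png',im[:,:,::-1])
p=np.load('pose.npy')
for d in (40,43,45): print(d,proj(r2w([(31.5,112-d,86),(67.5,112-d,86)],p[:2],p[2]),'wrist').round(1).tolist())
a=arm.snapshot('side');b=arm.snapshot('scene')
for n in('side','scene'): print(n,[(r['score'],r['position']) for q in('tank_center','keeper_pad') for r in arm.pinpoint(q,n)[:3]])
o=np.hstack([cv2.resize(a[130:280,230:380,::-1],(400,400)),cv2.resize(b[170:320,290:440,::-1],(400,400))])
cv2.imwrite('pics/b3.png',o)
E
```

```text
20.375 [0.49479971 0.09650254 0.20143891] [0.97915429 0.02035717 0.20855891]
40 [[376.1, 256.5], [378.2, 214.2]]
43 [[379.7, 256.5], [381.9, 214.2]]
45 [[382.1, 256.5], [384.4, 214.2]]
side [(0.97, [0.6091, 0.1278, 0.0469]), (0.86, [0.6147, -0.2134, 0.0239]), (0.7, [0.7618, -0.1002, 0.0176]), (0.51, [0.6061, 0.128, 0.0492]), (0.29, [0.3186, -0.315, -0.0041])]
scene [(0.96, [0.6103, 0.1261, 0.0545]), (0.96, [0.6184, -0.217, 0.0203]), (0.93, [0.7612, -0.1009, 0.0192]), (0.68, [0.5434, 0.0928, 0.0744])]
```

View pics/w10.png

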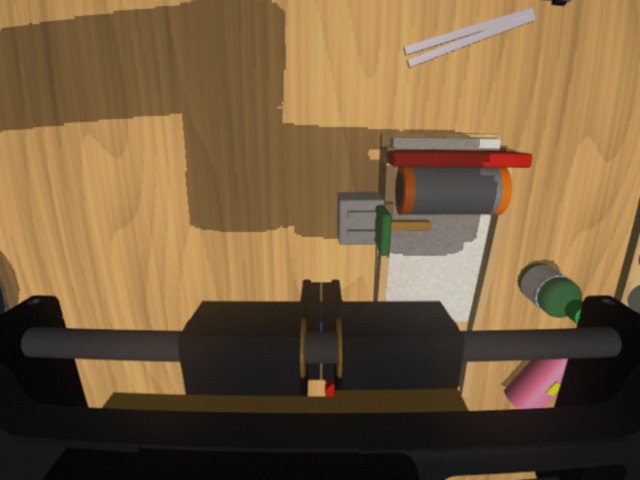

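View pics/b3.png

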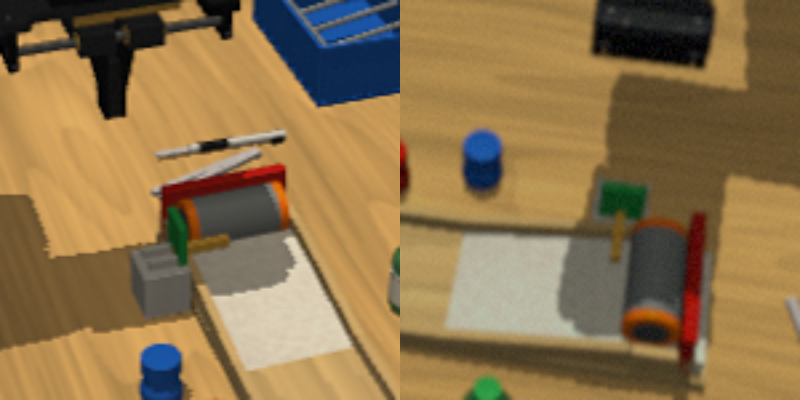

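```bash
python3 - <<'E'
from h import *
im=arm.snapshot('wrist');c=arm.calibration('wrist'); cv2.imwrite('pics/w11.png',cv2.resize(im[120:280,330:540,::-1],None,fx=3.75,fy=3.75,interpolation=cv2.INTER_CUBIC))
p=np.load('pose.npy')
def z(q): return (( proj(r2w(q,p[:2],p[2]),'wrist',c)-[330,120])*3.75).round().tolist()
print('stop',z([(104,58,74),(104,-58,74)]),'crest',z([(70,50,32.4),(70,-50,32.4)]))
for d in (38,41,43,45): print(d,z([(31.5,112-d,86),(67.5,112-d,86),(31.5,104-d,86),(67.5,104-d,86)]))
print('bracket top',z([(27,100,44),(72,100,44),(27,58,44),(72,58,44)]))
E
```

```text
stop [[249.0, 175.0], [775.0, 182.0]] crest [[240.0, 296.0], [631.0, 299.0]]
38 [[167.0, 514.0], [175.0, 355.0], [203.0, 514.0], [212.0, 355.0]]
41 [[181.0, 514.0], [189.0, 355.0], [217.0, 514.0], [226.0, 355.0]]
43 [[190.0, 514.0], [198.0, 355.0], [226.0, 514.0], [236.0, 355.0]]
45 [[199.0, 514.0], [207.0, 355.0], [235.0, 514.0], [245.0, 355.0]]
bracket top [[41.0, 473.0], [44.0, 296.0], [207.0, 473.0], [217.0, 297.0]]
```

View pics/w11.png

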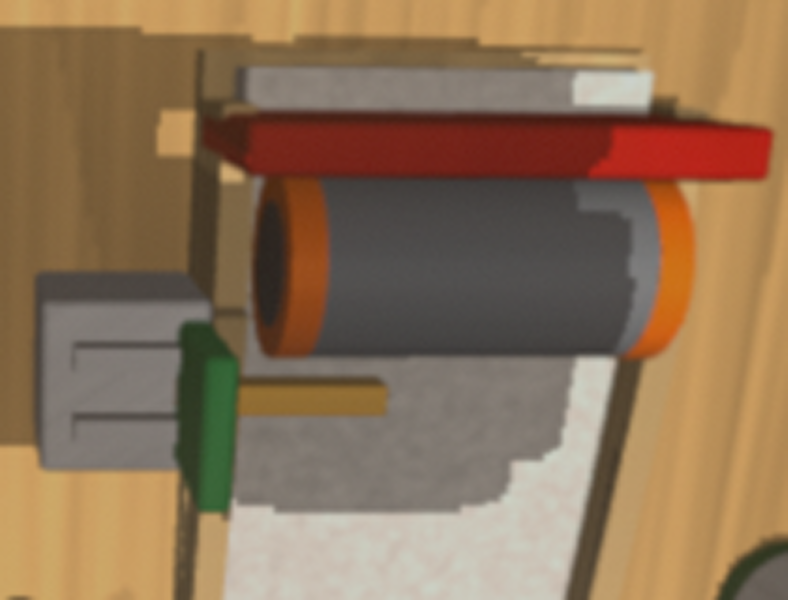

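The tab's top corners measure (200,512) and (207,358) in the crop, against a prediction of (199,514) and (207,355) for a 45 mm slide. The keeper is fully in, the bar lies across the tank's low side, and nothing is being touched.

```bash
python3 - <<'E'
from plant import arm
s=arm.read_state();print(s['clock'],s['contact_force'],abs(s['qd']).max())
print(arm.job_done())
E
```

```text
20.775 [-0.37022795 -0.15752934  0.35139509] 0.005181127860581777
the job is handed in; nothing more can be done
None
```

The tank is in its seat against the red stop and the keeper is fully in, with its brass bar across the tank's low side. I handed the job in at 20.8 s of the 58 s allowed.

- **Tank:** I pushed it slowly from behind with the fingertips, at about 20 mm/s, slowing to 8 mm/s at the crest. It stayed against the fingers in every picture I took on the way up, then dropped into the seat by itself. I never gripped or lifted it. The last views put it at about (0.610, 0.127) m, within about 2 mm of the seat position.
- **Keeper:** I pushed the green tab with the shut fingertips. It moved at about 2 N and then stopped dead, with the force rising to about 9 N at the hard stop. The tab's corners in the wrist picture match a 45 mm slide to within about 1 mm.
- **Surroundings:** The bystanders in view stood where they were, and the gripper ended raised well clear with no contact force.

One check disagreed. In the last side picture the network put the keeper pad at (0.606, 0.128) m, which is on the tank, with a low score of 0.51. I ignored it because the scene view, the wrist picture and the arm's own position all agreed on the tab being fully in.

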